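# Put the blue panel on the table easel

## Robot

A 6-joint arm with a two-finger parallel gripper is mounted at the origin on the work surface. World frame = base frame: x ahead of the robot, y to its left, z up, the work surface at z = 0. Lengths are in m, angles in degrees, forces in N, time in s.
With the tool pointing down it reaches from about 0.4 to 0.825 m from the base axis. Payload 7 kg.
Tool frame: the origin (TCP) lies on the centre line of the jaws, within the pads' length; the fingertips stand 19 mm ahead of it and the grasp point (between the pads) is the TCP; z points along the fingers, y is the line along which they close (so a half turn about z gives the same grasp; the last joint's range is limited). The gripper opens to 88 mm and grips with 3 to 60 N. Pads are 19 mm wide; open, the fingers measure 130 mm over their backs; the gripper's body (78 mm by 193 mm) begins 47 mm behind the grasp point.
Start: joints at [-52.821, 20.546, 0.682, 0, -70.136, -16.507], TCP at [0.238, -0.632, 0.246] pointing down, gripper open.
Joint ranges: [-176.03, 176.03], [-82.01, 121.73], [-58.28, 71.71], [-173.87, 95.51], [-174.79, -0.11], [-173.66, 173.66]. Speed limits (degrees/s): [136.94, 136.94, 172.46, 180, 180, 180].

## Interface

Orientations are given as [roll, pitch, yaw] about the fixed x, y, z axes, in that order (R = Rz(yaw) Ry(pitch) Rx(roll)).
In Python, from plant import ctrl gives the robot as it stands.
- The arm moves only by the tool move_arm, never from a script. Its argument "motion" is a list of rows, each a list of 3 entries, a list of its own where there are three numbers: the shift along the tool's x, y, z in mm, then the turn, a rotation vector about the tool's x, y, z in degrees, then the closure, from 0 (fully open) to 1 (shut). A call has 1 to 10 rows; each row is the pose to reach, as a shift and turn from the pose commanded when the call began, along the tool's axes at that moment; what a row does not reach only later rows make up. A row lasts 1/12 s, in which the tool goes at most 41.7 mm and 7.16 degrees, less where a joint would pass 70% of its speed; a pose out of reach is approached as far as the arm can. A call with a gripper value outside its range is refused whole. The fingers move at their own pace and stop on an object; the grip force is fixed at half the most. Time passes only in rows, so rows that repeat a pose let the fingers close. It gives the time, the measured TCP pose, the force, the opening and the grip force at its end, in the units of the state.
- ctrl.get_obs(): the state, without advancing time (a new reading comes with each control period).
- ctrl.snapshot(name): name is "scene" or "top"; returns a dict with "color" (384x512x3 uint8, blue, green, red), "camera_matrix" (3x3 intrinsics, pixels), "cam_to_world" (4x4, takes a point from camera to world coordinates). Camera axes: x right, y up, looking along -z (the intrinsics and any distortion apply to the point x, -y, -z); pixel columns grow to the right and rows downward; lengths in m; the calibration is good to about 2 mm. A picture is of the moment at which its call begins. There is no depth.
- ctrl.close_job(): hands the job in; it is judged then, once.
The state is a dict: "clock": time; "joint_pos": joint angles; "qvel": joint speeds; "tau": joint torques, N m; "tool_pos": TCP position; "orientation": TCP orientation; "force": force on the tool from outside, world axes, zero at the start; "moment": the same for the moment, N m; "opening": finger opening in m; "gripper_force": force on a finger pad.
Only numpy, scipy, OpenCV 4.12 (cv2) and the standard library are available. Lean on these libraries where they do the work, as an engineer would, in place of code of your own. Each camera call takes 0.05 s, during which the arm holds its last target. There are 200 camera calls.

## Task

Take the blue painted panel out of the rack and set it on the table easel's ledge, painted side still facing away from the robot, square and centred between the sides of the easel and leaning flat back against both rails. Nobody has noted how high the ledge is clamped, so lower the panel gently until it stands on the ledge before you let go: do not drop it or force it down. Leave the other two panels in the rack and everything else on the table where they are.

Things in the scene. Friction and masses are not known exactly. Their poses are not given: they have to be found in the camera images.
- blue_panel: Wooden painting panel, front and top edge painted blue; 160 mm wide (its y), 140 high (z), 18 thick (x), about 0.25 kg. Origin: middle of its bottom edge, thickness centred. x points out of the painted front, z up the panel. It starts upright in one of the rack's three slots, painted side away from the robot; all three panels are of one size.
- blue_face (a point): Centre of the blue painted front face: 9 mm along the panel's x and 70 mm up its z from the panel's origin. Axes as the panel's.
- orange_panel: Panel like the blue one but painted orange, same size, origin and axes; stays in its slot.
- white_panel: Panel like the blue one but plain white, same size, origin and axes; stays in its slot.
- rack: Wooden rack fixed to the table, 220 mm (x) by 130 mm (y). Origin under its centre at table height. Three slots lie across it at x = -70, 0 and +70 mm, each 22 mm wide with floor 12 mm and side fins to 52 mm above the table (fins 7 mm thick). Panels stand on the slot floors, their tops 152 mm above the table, 52 mm free between neighbours.
- easel: Fixed table easel, foot 22 mm high, 160 (x) by 200 mm (y); origin at table height; front faces +x. On its two leaning rails sits a dark wooden ledge 200 mm wide, square to the rails, 26 mm deep from their front faces to a lip 6 mm thick and 8 mm high. Its upper face is clamped anywhere from 50 to 100 mm up the rails from point back_foot: not reported, to be felt or seen.
- back_foot (a point): Hinge of the easel's back, 25 mm above the table, midway between the rails, level with their front faces. z runs up the rails (leaning 0.2 to 0.4 rad, tops towards the robot), x out of their front plane. Rails: 18 mm wide at y = -55 and +55 mm, 14 mm thick behind x = 0, up to z = 190 mm; crossbars behind at z = 20 and 100 mm, open above. A seated panel's axes are parallel to these.
- tumbler: Dark blue drinking tumbler with a pale metal top, 76 mm across, about 170 mm high; origin under its centre.
- gadget: White egg-shaped gadget, 74 mm across, 52 mm high; origin under its centre.
- red_jar: Red paint jar, 60 mm across, 75 mm high; origin under its centre.
- green_jar: Green paint jar, 60 mm across, 75 mm high; origin under its centre.
- brush: Paint brush lying on the table, 180 mm long along its x; origin at its underside.
Things that resemble listed ones, but are neither listed nor needed, are in the scene too. Leave any pink or red look-alike of the blue_panel alone.

How it is judged:
By the outcome, as a careful person would: the job done as asked, in the order asked, and still so for the second after the job is handed in, with the robot touching nothing.
It also fails if it takes over 51 s, if anything falls off the work surface, if the arm or the gripper's body presses on something with over 40 N, if the wrist force passes 120 N, or if a joint passes its speed limit or range.

## Working session

There is one attempt and no reset: what is moved stays moved. The work goes in short steps, Python scripts to look and compute and a tool call to move; the robot and the scene stay as the last step left them, time stands still between calls to the robot, and variables do not carry over. Pictures are saved under pics/ and viewed, at most 10 in all, crops included, and the job is handed in when it is done.

Besides the shell and the picture viewer there is one more tool, called by a JSON object that holds its "fn" and its "kwargs". move_arm: Moves the arm, as the interface text tells. Its arguments: {"type":"object","properties":{"motion":{"type":"array"}},"required":["motion"]}

```bash
mkdir -p pics; ls; python3 - <<'E'
from plant import ctrl
import cv2,pickle
d={}
for n in("scene","top"):
    s=ctrl.snapshot(n); d[n]=s; cv2.imwrite(f"pics/{n}0.png",s["color"]); print(n,s["camera_matrix"],s["cam_to_world"],[k for k in s])
pickle.dump(d,open("s0.pkl","wb"))
print(ctrl.get_obs())
E
```

```text
pics
scene [[375.83420963   0.         253.44123577]
 [  0.         375.83420963 190.75788956]
 [  0.           0.           1.        ]] [[-0.73438071 -0.56067286  0.38253224  0.95612415]
 [ 0.67871641 -0.6110904   0.40732365  0.46406981]
 [ 0.00538646  0.55876154  0.82931087  0.96170239]
 [ 0.          0.          0.          1.        ]] ['color', 'camera_matrix', 'cam_to_world']
top [[489.31359959   0.         254.71823344]
 [  0.         489.31359959 194.94820386]
 [  0.           0.           1.        ]] [[ 0.006867    0.99578194 -0.09149415  0.42235297]
 [-0.9999739   0.00704357  0.0016071   0.02067253]
 [ 0.00224476  0.09148072  0.99580432  1.30308092]
 [ 0.          0.          0.          1.        ]] ['color', 'camera_matrix', 'cam_to_world']
{'clock': 0.1, 'joint_pos': array([-5.28231816e+01,  2.05870681e+01,  6.38955058e-01, -1.65712170e-02,
       -7.01368119e+01, -1.65069372e+01]), 'qvel': array([-0.0658516 , -0.11869104,  0.1374204 ,  0.11086056, -0.07525386,
       -0.00338864]), 'tau': array([-1.47921295e-03, -5.84165668e+01,  2.93751812e+01,  7.01554075e+00,
        1.01598114e-02, -3.16669775e-05]), 'tool_pos': array([ 0.23808739, -0.63117479,  0.24472248]), 'orientation': array([ 1.79914149e+02, -9.19507168e-03, -1.59335754e+02]), 'force': array([-0.01740886, -0.43104796, -0.02193935]), 'moment': array([-0.07694932, -0.02015635, -0.00979372]), 'gripper_force': 0.0, 'opening': 0.08746589822333033}
```

View pics/scene0.png

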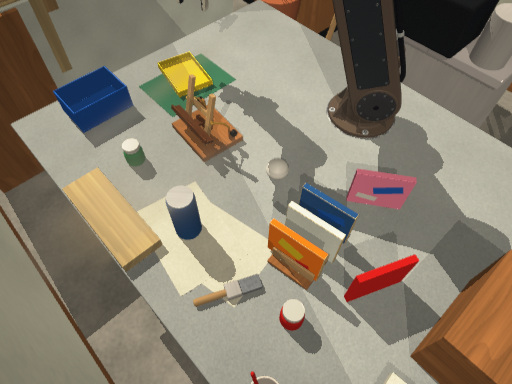

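View pics/top0.png

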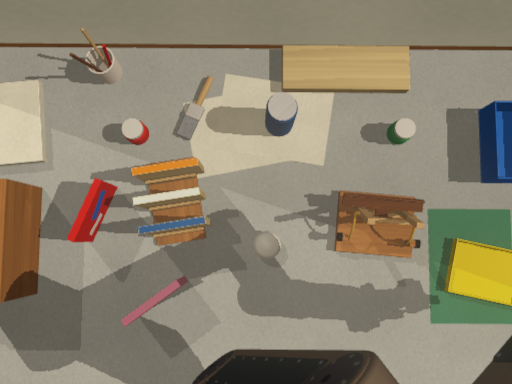

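The scene view shows three panels in the rack: orange at about (297,250), white at (315,228) and blue at (328,208). The easel is near (208,125), with look-alikes pink at (382,188) and red at (382,278). In the top view the blue panel is at (173,226), the pink one at (155,300), the red one at (95,210) and the easel at (378,225). The blue one in the rack, in the slot nearest the robot, fits. I'll confirm it with an enlarged crop.

```bash
python3 - <<'E'
import pickle,cv2,numpy as np
d=pickle.load(open("s0.pkl","rb"))
def c(n,x,y,w,h,s=4): return cv2.resize(d[n]["color"][y:y+h,x:x+w],None,fx=s,fy=s,interpolation=cv2.INTER_CUBIC)
a=np.vstack([np.hstack([c("top",125,150,95,70),c("scene",265,180,95,70)]),
 np.hstack([c("top",330,180,95,75),c("scene",163,70,95,75)])])
a=np.vstack([np.hstack([c("top",125,175,100,72),c("scene",262,178,100,72)]),
 np.hstack([c("top",330,185,100,75),c("scene",158,72,100,75)])])
print(a.shape);cv2.imwrite("pics/crop0.png",a)
E
```

```text
(588, 800, 3)
```

View pics/crop0.png

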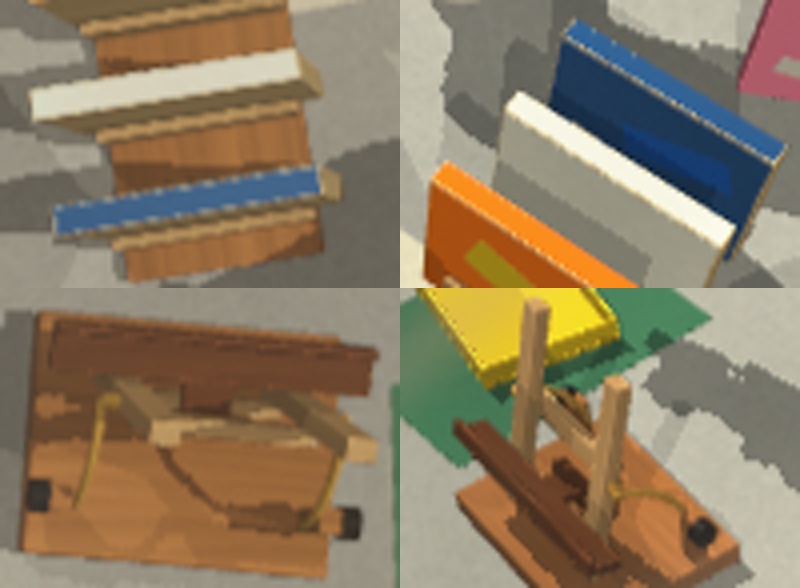

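The crop confirms the blue-topped, blue-fronted panel in the slot nearest the robot. In the scene view its top edge runs from about (304,185) to (357,217), and the blue front faces away from the robot. The pink and red look-alikes stand outside the rack. The easel's dark ledge, pale rails and foot are visible in both views.

```bash
cat > h.py <<'E'
import pickle,cv2,numpy as np
def ray(s,p):
    K,T=s["camera_matrix"],s["cam_to_world"]
    v=np.array([(p[0]-K[0,2])/K[0,0],-(p[1]-K[1,2])/K[1,1],-1.])
    v=T[:3,:3]@v; return T[:3,3],v/np.linalg.norm(v)
def plane(s,p,z):
    o,v=ray(s,p); return o+v*(z-o[2])/v[2]
def tri(s1,p1,s2,p2):
    o1,a=ray(s1,p1);o2,b=ray(s2,p2)
    t=np.linalg.lstsq(np.c_[a,-b],o2-o1,rcond=None)[0]
    A=o1+a*t[0];B=o2+b*t[1]; return (A+B)/2,np.linalg.norm(A-B)
def proj(s,P):
    K,T=s["camera_matrix"],s["cam_to_world"]
    c=T[:3,:3].T@(np.asarray(P,float)-T[:3,3]); return K[0,0]*c[0]/-c[2]+K[0,2],-K[1,1]*c[1]/-c[2]+K[1,2]
def big(m):
    c=max(cv2.findContours(m,cv2.RETR_EXTERNAL,cv2.CHAIN_APPROX_NONE)[0],key=cv2.contourArea); return c
def ends(m):
    (b)=cv2.boxPoints(cv2.minAreaRect(big(m)));L=[np.linalg.norm(b[i]-b[i-1]) for i in range(4)]
    i=int(np.argmin([L[0]+L[2],L[1]+L[3]])); e=[(b[i]+b[i-1])/2,(b[i+2]+b[i+1])/2]
    return sorted(e,key=lambda q:q[0]),sorted(L)
E
python3 - <<'E'
from h import *
d=pickle.load(open("s0.pkl","rb"));R={}
for n,(x,y,w,h),vm in(("top",(130,205,90,40),90),("scene",(295,178,70,85),115)):
    I=d[n]["color"];H=cv2.cvtColor(I,cv2.COLOR_BGR2HSV);m=np.zeros(I.shape[:2],np.uint8)
    m[y:y+h,x:x+w]=cv2.inRange(H,(100,110,vm),(125,255,255))[y:y+h,x:x+w]
    if n=="scene":
        print(np.percentile(H[178:263,295:365,2][(H[178:263,295:365,0]>100)&(H[178:263,295:365,1]>110)],[5,25,50,60,70,75,80,90,95]))
        m[205:,:]*= 1
    R[n]=ends(m);print(n,R[n],m.sum()/255)
t,s=d["top"],d["scene"]
# scene left = +x... pair by both orders
for a,b in((0,0),(1,1),(0,1),(1,0)): print(a,b,tri(t,R["top"][0][a],s,R["scene"][0][b]))
for e in R["top"][0]: print(plane(t,e,.152))
for e in R["scene"][0]: print(plane(s,e,.152))
v=[c*1. for c in()]
for n,(x,y,w,h) in(("top",(332,188,95,72)),("scene",(165,70,80,90))):
    cv2.imwrite(f"pics/easel_{n}.png",cv2.resize(d[n]["color"][y:y+h,x:x+w],None,fx=6 if n=="scene" else 8,fy=6 if n=="scene" else 8,interpolation=cv2.INTER_CUBIC))
E
```

```text
top ([array([139.29643, 229.85258], dtype=float32), array([203.61   , 219.56242], dtype=float32)], [np.float32(5.0951815), np.float32(5.0951815), np.float32(65.13158), np.float32(65.13158)]) 335.0
[ 71.  84.  91. 112. 148. 150. 153. 174. 174.]
scene ([array([304.35297, 184.41176], dtype=float32), array([356.2647 , 215.55882], dtype=float32)], [np.float32(4.4589577), np.float32(4.4589577), np.float32(60.538986), np.float32(60.538986)]) 275.0
0 0 (array([0.48434088, 0.22122572, 0.25507644]), np.float64(0.1203074522797532))
1 1 (array([0.44019808, 0.21396178, 0.0893617 ]), np.float64(0.15123311069026538))
0 1 (array([0.44294751, 0.29177625, 0.14750567]), np.float64(0.004059617011973011))
1 0 (array([0.46867197, 0.13978957, 0.14814188]), np.float64(0.002091960310292045))
[0.44397963 0.28899282 0.152     ]
[0.4691553  0.13856518 0.152     ]
[0.47030932 0.14212374 0.152     ]
[0.44443443 0.29429334 0.152     ]
```

View pics/easel_top.png

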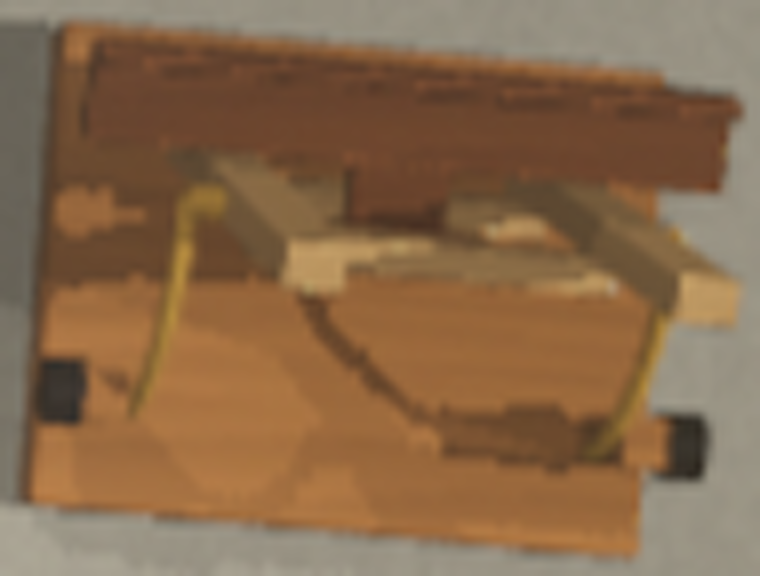

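View pics/easel_scene.png

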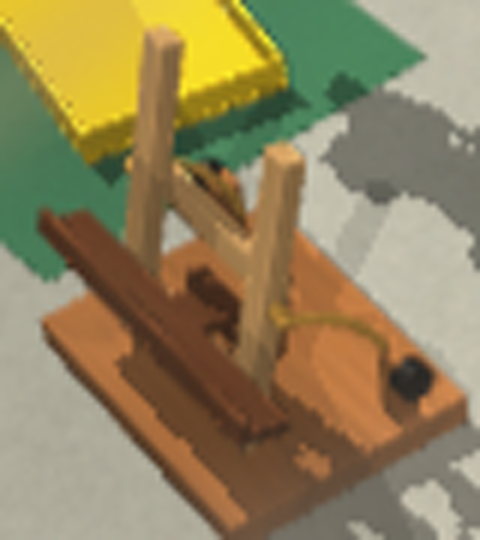

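The enlarged views show the easel. In the top view the rail tops are at about (371,221) and (420,225), with the lip running from (344,193) to (424,200). In the scene view the rail tops are at about (212,96) and (192,76), with the lip running from (172,105) to (206,142).

```bash
python3 - <<'E'
from h import *
d=pickle.load(open("s0.pkl","rb"));t,s=d["top"],d["scene"]
T=lambda x,y:(x/8-.5+332,y/8-.5+188)
S=lambda x,y:(x/6-.5+165,y/6-.5+70)
pr=lambda n,a,b:print(n,*[np.round(q*1000,1) for q in tri(t,T(*a),s,S(*b))])
pr("railtop+y",(315,264),(283,157));pr("railtop-y",(707,300),(164,37))
pr("lip+y",(97,42),(248,432));pr("lip-y",(742,100),(42,210))
pr("back+y",(82,138),(287,425));pr("back-y",(720,190),(85,212))
F=[plane(t,T(*p),.022) for p in((62,24),(660,75),(637,555),(28,500))]
print(np.round(np.array(F)*1000,1)); c=np.mean(F,0);print(c)
v=F[0]+F[3]-F[1]-F[2];print("yaw foot",np.degrees(np.arctan2(-v[0],v[1])))
G=[plane(s,S(*p),.022) for p in((43,328),(467,400),(232,530))];print(np.round(np.array(G)*1000,1))
E
```

```text
railtop+y [ 466.8 -242.5  199.7] 2.6
railtop-y [ 456.9 -351.6  201.7] 4.0
lip+y [ 538.8 -200.8   87.7] 6.4
lip-y [ 522.2 -401.1   90.7] 5.3
back+y [ 511.7 -200.6   72.1] 1.3
back-y [ 495.9 -400.4   72.8] 3.5
[[ 553.4 -203.8   22. ]
 [ 537.9 -400.4   22. ]
 [ 381.2 -389.3   22. ]
 [ 397.6 -191.4   22. ]]
[ 0.46753776 -0.29620643  0.022     ]
yaw foot -4.620956861788693
[[ 542.4 -388.    22. ]
 [ 400.7 -184.1   22. ]
 [ 555.  -199.6   22. ]]
```

```bash
cat > g.py <<'E'
import numpy as np
from scipy.spatial.transform import Rotation as Ro
from plant import ctrl
def go(pos,yaw,lean=0,P=None):
    # target TCP pose: yaw = panel-x heading (deg); lean tips panel top towards robot (deg)
    R=Ro.from_euler('z',yaw,degrees=True)*Ro.from_euler('y',-lean,degrees=True) # panel axes
    M=R.as_matrix(); D=Ro.from_matrix(np.c_[-M[:,1],-M[:,0],-M[:,2]])
    o=ctrl.get_obs(); C=Ro.from_euler('xyz',o["orientation"],degrees=True)
    print("shift",np.round(C.inv().apply(np.array(pos)-o["tool_pos"])*1000,1),"turn",np.round((C.inv()*D).as_rotvec(degrees=True),2))
E
python3 -c "
from g import *
go([.43,-.05,.29],0);go([.456,.216,.22],9.6)"
```

```text
shift [-384.6  476.1  -44.6] turn [ 8.000e-02  4.000e-02 -6.934e+01]
shift [-502.9  715.7   25.7] turn [ 8.000e-02  5.000e-02 -7.894e+01]
```

{"fn": "move_arm", "kwargs": {"motion": [[[-15,18,-20],[0,0,-3],0.3],[[-40,48,-45],[0,0,-8],0.4],[[-65,80,-45],[0,0,-14],0.55],[[-90,112,-45],[0,0,-20],0.55],[[-115,144,-45],[0,0,-26],0.55],[[-140,175,-45],[0,0,-32],0.55],[[-165,206,-45],[0,0,-38],0.55],[[-190,237,-45],[0,0,-44],0.55],[[-215,268,-45],[0,0,-50],0.55],[[-240,299,-45],[0,0,-56],0.55]]}}

```text
clock: 0.93
tool_pos: [0.3571, -0.2652, 0.2905]
orientation: [-180.0, 0.0, -103.1]
force: [0.5, -0.7, -0.0]
opening: 0.04
gripper_force: 0.0
```

```bash
python3 -c "
from g import *
go([.43,-.05,.29],0);go([.456,.216,.22],9.6)"
```

```text
shift [-226.1  -22.4    0.5] turn [-1.000e-02  1.000e-02 -1.305e+01]
shift [-491.1   12.3   70.5] turn [-1.000e-02  1.000e-02 -2.265e+01]
```

{"fn": "move_arm", "kwargs": {"motion": [[[-38,-2,0],[0,0,-2],0.55],[[-78,-5,0],[0,0,-5],0.55],[[-118,-8,0],[0,0,-8],0.55],[[-158,-10,0],[0,0,-11],0.55],[[-198,-10,0],[0,0,-14],0.55],[[-238,-8,0],[0,0,-16],0.55],[[-278,-4,5],[0,0,-18],0.55],[[-318,0,15],[0,0,-20],0.55],[[-355,4,30],[0,0,-21.5],0.55],[[-385,7,45],[0,0,-22.5],0.55]]}}

```text
clock: 1.77
tool_pos: [0.4391, 0.1119, 0.2453]
orientation: [-179.9, 0.0, -80.7]
force: [1.0, 0.0, -0.2]
opening: 0.0394
gripper_force: 0.0
```

```bash
python3 -c "
from g import *
go([.456,.216,.18],9.6)"
```

```text
shift [-99.9 -33.5  65.5] turn [-0.07  0.05 -0.27]
```

{"fn": "move_arm", "kwargs": {"motion": [[[-25,-8,15],[0,0,0],0.55],[[-60,-20,35],[0,0,-0.3],0.55],[[-88,-29,50],[0,0,-0.3],0.55],[[-98,-33,62],[0,0,-0.3],0.55],[[-100,-33.5,65],[0,0,-0.3],0.55],[[-100,-33.5,65],[0,0,-0.3],0.55],[[-100,-33.5,65],[0,0,-0.3],0.55]]}}

```text
clock: 2.35
tool_pos: [0.4561, 0.2127, 0.1807]
orientation: [180.0, -0.0, -80.5]
force: [0.6, 0.7, -0.4]
opening: 0.0395
gripper_force: 0.0
```

```bash
python3 -c "
from g import *
import cv2,numpy as np
go([.456,.216,.13],9.6)
s=ctrl.snapshot('scene');cv2.imwrite('pics/pre.png',cv2.resize(s['color'][110:260,250:400],None,fx=4,fy=4,interpolation=2))"
```

```text
shift [-3.3 -0.4 50.7] turn [ 0.03 -0.03 -0.12]
```

View pics/pre.png

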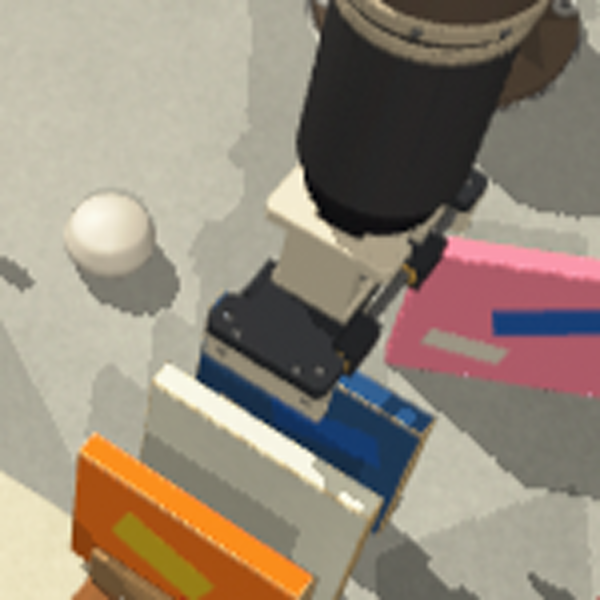

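The gripper straddles the blue panel at crop position (270,350), clear of the white one at (260,430). Next I descend and grip.

{"fn": "move_arm", "kwargs": {"motion": [[[-2,0,10],[0,0,0],0.55],[[-3,0,24],[0,0,0],0.55],[[-3,0,38],[0,0,0],0.55],[[-3,0,46],[0,0,0],0.55],[[-3,0,50],[0,0,0],0.55],[[-3,0,50],[0,0,0],0.7],[[-3,0,50],[0,0,0],0.8],[[-3,0,50],[0,0,0],0.9],[[-3,0,50],[0,0,0],0.9],[[-3,0,50],[0,0,0],0.9]]}}

```text
clock: 3.23
tool_pos: [0.4562, 0.2165, 0.1312]
orientation: [-179.9, 0.0, -80.5]
force: [-1.1, -0.4, 2.2]
opening: 0.0177
gripper_force: 30.0
```

{"fn": "move_arm", "kwargs": {"motion": [[[0,0,-5],[0,0,0],0.9],[[0,0,-15],[0,0,0],0.9],[[0,0,-35],[0,0,0],0.9],[[0,0,-60],[0,0,0],0.9],[[0,0,-90],[0,0,0],0.9],[[0,0,-120],[0,0,0],0.9],[[0,0,-150],[0,0,0],0.9],[[0,0,-180],[0,0,0],0.9],[[0,0,-205],[0,0,0],0.9],[[0,0,-220],[0,0,0],0.9]]}}

```text
clock: 4.07
tool_pos: [0.4561, 0.2162, 0.3548]
orientation: [-179.8, 0.1, -80.5]
force: [0.5, 1.5, -1.4]
opening: 0.0182
gripper_force: 30.0
```

```bash
cat >> g.py <<'E'
YE,HU,YC,A=-4.7,540.,-257.5,15.
def easel(lx,lz,lean=A,ly=0):
    # TCP target at easel-local (lx,ly,lz) mm
    c,s=np.cos(np.radians(A)),np.sin(np.radians(A))
    u=HU+lx*c-lz*s; z=25+lx*s+lz*c; e=np.radians(YE)
    p=np.array([u*np.cos(e)-(YC+ly)*np.sin(e),u*np.sin(e)+(YC+ly)*np.cos(e),z])/1000
    print(np.round(p,4)); go(p,YE,lean)
E
python3 -c "
from g import *
easel(39,323,15)"
```

```text
[ 0.4713 -0.2971  0.3471]
shift [508.8  69.6   6.4] turn [14.73  2.   14.08]
```

{"fn": "move_arm", "kwargs": {"motion": [[[10,1,0],[0,0,0.3],0.9],[[30,4,0],[0.8,0.1,0.8],0.9],[[60,8,0],[1.7,0.2,1.6],0.9],[[92,12,0],[2.6,0.3,2.5],0.9],[[124,17,0],[3.6,0.5,3.4],0.9],[[156,21,0],[4.5,0.6,4.3],0.9],[[188,26,0],[5.4,0.7,5.2],0.9],[[220,30,0],[6.4,0.9,6.1],0.9],[[252,34,0],[7.3,1,7],0.9],[[284,39,0],[8.2,1.1,7.9],0.9]]}}

```text
clock: 4.9
tool_pos: [0.4628, -0.0722, 0.3502]
orientation: [-171.8, -0.5, -88.5]
force: [1.9, 0.2, -2.7]
opening: 0.0177
gripper_force: 30.0
```

```bash
python3 -c "
from g import *
easel(39,323,15)"
```

```text
[ 0.4713 -0.2971  0.3471]
shift [225.   -2.    5.5] turn [6.72 0.73 6.17]
```

{"fn": "move_arm", "kwargs": {"motion": [[[30,0,0],[0.9,0.1,0.8],0.9],[[60,0,1],[1.8,0.2,1.6],0.9],[[90,-1,2],[2.7,0.3,2.4],0.9],[[120,-1,3],[3.6,0.4,3.3],0.9],[[150,-1,4],[4.5,0.5,4.1],0.9],[[180,-2,5],[5.4,0.6,4.9],0.9],[[205,-2,5],[6.1,0.7,5.6],0.9],[[220,-2,5.5],[6.5,0.7,6],0.9],[[225,-2,5.5],[6.7,0.7,6.2],0.9],[[225,-2,5.5],[6.7,0.7,6.2],0.9]]}}

```text
clock: 5.73
tool_pos: [0.4717, -0.2962, 0.3466]
orientation: [-165.1, 0.1, -94.8]
force: [-0.5, 0.7, -1.8]
opening: 0.018
gripper_force: 30.0
```

```bash
python3 -c "
from g import *
import cv2,pickle
d={n:ctrl.snapshot(n) for n in('scene','top')};pickle.dump(d,open('s1.pkl','wb'))
easel(24,253,15);print(ctrl.get_obs()['force'],ctrl.get_obs()['moment'])
a=cv2.resize(d['scene']['color'][10:160,120:280],(480,450),interpolation=2);b=cv2.resize(d['top']['color'][120:270,320:426],(318,450),interpolation=2)
cv2.imwrite('pics/hov.png',np.hstack([a,b]))"
```

```text
[ 0.4749 -0.2974  0.2756]
shift [ 2.4 15.5 69.8] turn [ 0.08  0.06 -0.03]
[-0.21020428  0.54756124 -1.13997163] [0.14586624 1.14591716 0.05351485]
```

View pics/hov.png

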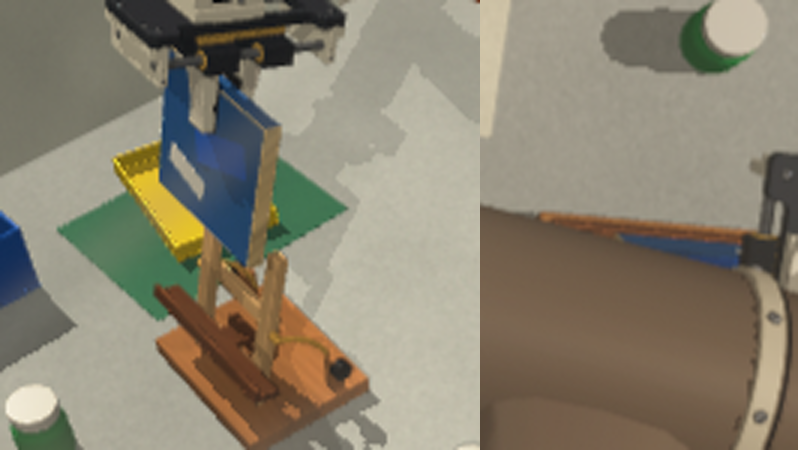

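The hover view shows the panel upright between and above the rails, with the front-bottom edge from about (173,70) to (201,97) in the scene view. The top view is blocked by the arm, so I'll check the held panel against the scene view numerically.

```bash
python3 - <<'E'
from g import *; from h import *
s=pickle.load(open("s1.pkl","rb"))["scene"];o=ctrl.get_obs()
C=Ro.from_euler('xyz',o["orientation"],degrees=True).as_matrix();P=o["tool_pos"]
X,Y,Z=-C[:,1],-C[:,0],-C[:,2]
for n,(x,y,z) in dict(BL=(9,-80,-119),BR=(9,80,-119),TR=(9,80,21),TL=(9,-80,21),BRb=(-9,80,-119)).items(): print(n,np.round(proj(s,P+(x*X+y*Y+z*Z)/1000),1))
I=s["color"];H=cv2.cvtColor(I,cv2.COLOR_BGR2HSV);m=np.zeros(I.shape[:2],np.uint8)
m[25:105,165:220]=cv2.inRange(H,(100,90,40),(130,255,255))[25:105,165:220]
print(cv2.approxPolyDP(big(m),2.0,True)[:,0].tolist())
# easel features predicted: rail tops centre, lip ends
c,sn=np.cos(np.radians(A)),np.sin(np.radians(A));e=np.radians(YE)
for n,(x,y,z) in dict(r1=(-7,55,190),r2=(-7,-55,190),l1=(32,100,62),l2=(32,-100,62)).items():
    u=HU+x*c-z*sn;w=25+x*sn+z*c;v=YC+y
    print(n,np.round(proj(s,np.array([u*np.cos(e)-v*np.sin(e),u*np.sin(e)+v*np.cos(e),w])/1000),1))
E
```

```text
BL [171.5  69.5]
BR [201.4  98.9]
TR [207.4  52. ]
TL [174.2  23. ]
BRb [206.7  97.5]
[[176, 33], [173, 69], [178, 69], [175, 63], [177, 56], [184, 64], [196, 69], [189, 71], [188, 76], [184, 76], [183, 79], [201, 97], [205, 61], [202, 64], [196, 55], [202, 50], [193, 42], [192, 54], [187, 55], [182, 50], [182, 35]]
r1 [211.5  93.8]
r2 [191.1  74.3]
l1 [204.  140.1]
l2 [170.1 103.9]
```

{"fn": "move_arm", "kwargs": {"motion": [[[0,3,5],[0,0,0],0.9],[[1,7,15],[0,0,0],0.9],[[2,11,30],[0,0,0],0.9],[[2,15,45],[0,0,0],0.9],[[2,17,60],[0,0,0],0.9],[[2,20,74],[0,0,0],0.9],[[2,22,88],[0,0,0],0.9],[[2,24,100],[0,0,0],0.9],[[2,24,105],[0,0,0],0.9],[[2,24,105],[0,0,0],0.9]]}}

```text
clock: 6.67
tool_pos: [0.4759, -0.2965, 0.2379]
orientation: [-165.2, 0.1, -94.6]
force: [-0.2, -0.4, -1.9]
opening: 0.0179
gripper_force: 30.0
```

```bash
python3 -c "
from g import *
import cv2,pickle
d={n:ctrl.snapshot(n) for n in('scene','top')};pickle.dump(d,open('s2.pkl','wb'))
easel(13,173,15);print(ctrl.get_obs()['force'],ctrl.get_obs()['moment'])
a=cv2.resize(d['scene']['color'][50:150,160:260],(560,560),interpolation=2);b=cv2.resize(d['top']['color'][150:270,330:436],(240,560),interpolation=2)
cv2.imwrite('pics/low.png',np.hstack([a,b]))"
```

```text
[ 0.485  -0.2982  0.1955]
shift [ 0.4  3.6 45.2] turn [0.01 0.03 0.05]
[ 0.62086753 -0.06376429 -1.78324991] [0.0303065  1.09443953 0.00275881]
```

View pics/low.png

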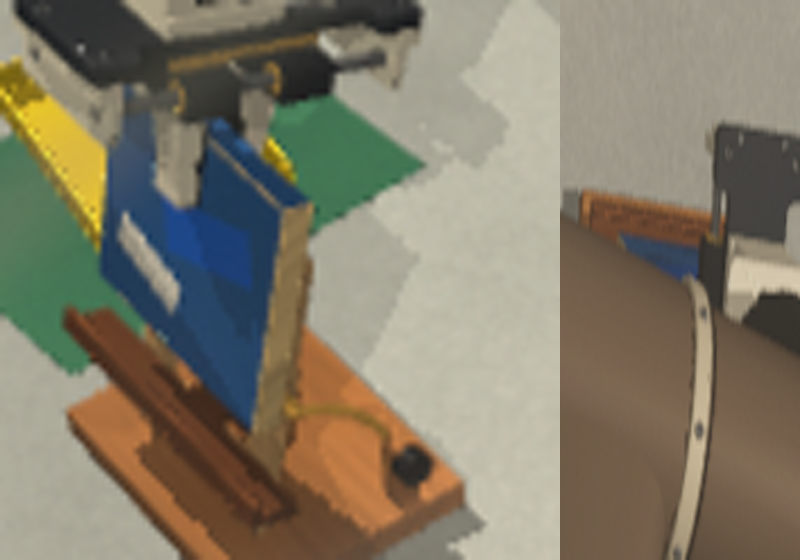

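The panel now hangs just in front of the rails, with its bottom right corner at scene (204,126). The ledge below it runs from (172,106) to (207,142). Before lowering I'll check the rails' lean from the rail edges in the first scene image.

```bash
python3 - <<'E'
from h import *
d=pickle.load(open("s0.pkl","rb"));s=d["scene"]
L=s["color"].astype(int)
for name,rows,x0,x1 in(("left rail(-y)",range(78,112,3),180,200),("right rail(+y)",range(98,134,3),203,218)):
    print(name)
    H=cv2.cvtColor(s["color"],cv2.COLOR_BGR2HSV)
    for r in rows: print(r,x0,"".join("#" if (8<=h[0]<=22 and 60<=h[1]<=150 and h[2]>90) else "." for h in H[r,x0:x1].astype(int)), H[r,x0:x1,2].tolist())
def pj(x,y,z,a,c=(540,-257.5),e=-4.7):
    a=np.radians(a);e=np.radians(e)
    u=484.6+6.8+49.2+0*a; # keep rail top fixed
    u=484.6+7*np.cos(a)+190*np.sin(a)+x*np.cos(a)-z*np.sin(a);w=25+x*np.sin(a)+z*np.cos(a);v=c[1]+y
    return np.array(proj(s,np.array([u*np.cos(e)-v*np.sin(e),u*np.sin(e)+v*np.cos(e),w])/1000))
for a in(12,15,18,21):
    for y in(-64,-46,46,64):
        p,q=pj(0,y,185,a),pj(0,y,90,a);print(a,y,np.round(p,1),np.round(q,1),"slope %.3f"%((p-q)[0]/(p-q)[1]))
E
```

```text
left rail(-y)
78 180 .........######..... [225, 226, 226, 226, 227, 227, 228, 228, 213, 161, 160, 175, 144, 136, 131, 189, 246, 246, 246, 246]
81 180 .........######..... [227, 227, 228, 229, 229, 230, 230, 229, 183, 160, 161, 163, 131, 127, 133, 224, 246, 246, 246, 246]
84 180 ........#######..... [229, 229, 230, 230, 231, 231, 231, 230, 184, 161, 163, 148, 132, 127, 146, 246, 245, 247, 238, 205]
87 180 ........######...... [231, 232, 232, 231, 232, 232, 232, 231, 165, 161, 166, 134, 130, 125, 123, 149, 149, 149, 149, 148]
90 180 ........######...... [232, 233, 211, 174, 171, 142, 127, 144, 164, 163, 171, 131, 130, 126, 157, 114, 109, 104, 93, 93]
93 180 .......#######...... [125, 126, 125, 125, 125, 128, 171, 157, 164, 164, 156, 137, 128, 132, 73, 71, 72, 73, 73, 89]
96 180 .......#######...... [128, 98, 73, 76, 76, 77, 175, 144, 145, 169, 144, 134, 125, 107, 120, 119, 119, 121, 100, 88]
99 180 .......#########.... [118, 109, 73, 72, 75, 111, 111, 140, 137, 139, 120, 131, 126, 126, 158, 158, 171, 65, 86, 126]
102 180 .......############# [119, 120, 120, 121, 121, 120, 118, 139, 137
[... 1711 characters left out ...]
.4  77.1] [189.1 102.9] slope -0.051
12 46 [207.4  93.5] [205.  119.2] slope -0.093
12 64 [210.9  96.8] [208.3 122.5] slope -0.102
15 -64 [187.2  74.7] [184.8 100.7] slope -0.094
15 -46 [190.4  77.7] [187.8 103.8] slope -0.101
15 46 [207.4  94.1] [203.7 120.1] slope -0.143
15 64 [210.9  97.5] [207.  123.5] slope -0.152
18 -64 [187.3  75.4] [183.6 101.7] slope -0.143
18 -46 [190.5  78.5] [186.6 104.8] slope -0.151
18 46 [207.5  94.9] [202.4 121.1] slope -0.192
18 64 [210.9  98.2] [205.7 124.5] slope -0.200
21 -64 [187.4  76.3] [182.4 102.7] slope -0.192
21 -46 [190.6  79.3] [185.4 105.8] slope -0.199
21 46 [207.6  95.7] [201.2 122.2] slope -0.239
21 64 [211.   99.1] [204.4 125.5] slope -0.248
```

{"fn": "move_arm", "kwargs": {"motion": [[[0,0.5,4],[0,0,0],0.9],[[0,1,10],[0,0,0],0.9],[[0,2,17],[0,0,0],0.9],[[0,2.5,24],[0,0,0],0.9],[[0,3,29],[0,0,0],0.9],[[0,3,32],[0,0,0],0.9],[[0,3,32],[0,0,0],0.9],[[0,3,32],[0,0,0],0.9]]}}

```text
clock: 7.43
tool_pos: [0.482, -0.298, 0.208]
orientation: [-165.0, 0.0, -94.7]
force: [0.5, 0.0, -1.7]
opening: 0.0179
gripper_force: 30.0
```

```bash
python3 -c "
from g import *
easel(13,173,15);o=ctrl.get_obs();print(o['force'],o['moment'])"
```

```text
[ 0.485  -0.2982  0.1955]
shift [ 0.   0.4 12.8] turn [0.04 0.03 0.  ]
[ 0.53897799  0.0249005  -1.65812306] [ 0.11854146  1.14017706 -0.01239238]
```

{"fn": "move_arm", "kwargs": {"motion": [[[0,0,1],[0,0,0],0.9],[[0,0,2],[0,0,0],0.9],[[0,0,3],[0,0,0],0.9],[[0,0,4],[0,0,0],0.9],[[0,0,4],[0,0,0],0.9]]}}

```text
clock: 7.85
tool_pos: [0.483, -0.298, 0.2042]
orientation: [-165.0, 0.0, -94.7]
force: [0.1, -0.2, -2.1]
opening: 0.0176
gripper_force: 30.0
```

{"fn": "move_arm", "kwargs": {"motion": [[[0,0,1],[0,0,0],0.9],[[0,0,2],[0,0,0],0.9],[[0,0,3],[0,0,0],0.9],[[0,0,3],[0,0,0],0.9]]}}

```text
clock: 8.18
tool_pos: [0.4837, -0.298, 0.2011]
orientation: [-165.0, 0.0, -94.7]
force: [0.5, 0.1, -1.9]
opening: 0.018
gripper_force: 30.0
```

{"fn": "move_arm", "kwargs": {"motion": [[[0,0,0.7],[0,0,0],0.9],[[0,0,1.4],[0,0,0],0.9],[[0,0,2],[0,0,0],0.9],[[0,0,2],[0,0,0],0.9]]}}

```text
clock: 8.52
tool_pos: [0.4843, -0.2981, 0.1993]
orientation: [-165.0, 0.0, -94.7]
force: [0.2, -0.1, -2.1]
opening: 0.0185
gripper_force: 30.0
```

{"fn": "move_arm", "kwargs": {"motion": [[[0,0,0.7],[0,0,0],0.9],[[0,0,1.4],[0,0,0],0.9],[[0,0,2],[0,0,0],0.9],[[0,0,2],[0,0,0],0.9]]}}

```text
clock: 8.85
tool_pos: [0.4848, -0.2982, 0.1984]
orientation: [-165.0, 0.0, -94.7]
force: [-3.5, 3.1, 6.1]
opening: 0.0176
gripper_force: 30.0
```

{"fn": "move_arm", "kwargs": {"motion": [[[0,0,-0.4],[0,0,0],0.9],[[0,0.7,-0.6],[0,0,0],0.9],[[0,1.4,-0.6],[0,0,0],0.9],[[0,2,-0.6],[0,0,0],0.9],[[0,2,-0.6],[0,0,0],0.9]]}}

```text
clock: 9.27
tool_pos: [0.4832, -0.2982, 0.198]
orientation: [-164.9, 0.0, -94.7]
force: [0.2, -0.4, 2.2]
opening: 0.0178
gripper_force: 30.0
```

```bash
python3 -c "
from g import *
import cv2,pickle
d={n:ctrl.snapshot(n) for n in('scene','top')};pickle.dump(d,open('s3.pkl','wb'))
easel(9,176,15);o=ctrl.get_obs();print(o['force'],o['moment'])
a=cv2.resize(d['scene']['color'][60:150,160:240],(533,600),interpolation=2)
cv2.imwrite('pics/con.png',a)"
```

```text
[ 0.4804 -0.2979  0.1973]
shift [-0.1  3.  -0.1] turn [-0.05  0.01  0.01]
[0.66468099 0.34964748 2.85852875] [0.01728087 0.43125899 0.01865577]
```

View pics/con.png

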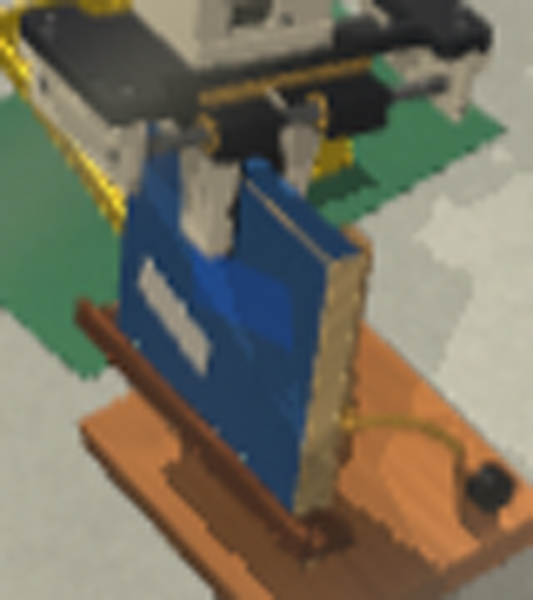

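The panel stands on the ledge behind the lip, with its bottom right corner at scene (205,136). The rail top shows just behind it at (214,96). Next I ease it back onto the rails.

{"fn": "move_arm", "kwargs": {"motion": [[[0,0.6,-0.2],[0,0,0],0.9],[[0,1.2,-0.2],[0,0,0],0.9],[[0,1.8,-0.2],[0,0,0],0.9],[[0,1.8,-0.2],[0,0,0],0.9]]}}

```text
clock: 9.7
tool_pos: [0.4813, -0.2979, 0.1976]
orientation: [-165.0, 0.0, -94.7]
force: [2.0, -0.7, 0.8]
opening: 0.0181
gripper_force: 30.0
```

{"fn": "move_arm", "kwargs": {"motion": [[[0,0.6,0],[0,0,0],0.9],[[0,1.2,0],[0,0,0],0.9],[[0,1.2,0],[0,0,0],0.9]]}}

```text
clock: 9.95
tool_pos: [0.4813, -0.2979, 0.1976]
orientation: [-164.8, 0.0, -94.7]
force: [6.8, -1.6, -1.6]
opening: 0.0183
gripper_force: 30.0
```

```bash
python3 -c "
from g import *
easel(9,176,15);o=ctrl.get_obs();print(o['force'],o['moment'])"
```

```text
[ 0.4804 -0.2979  0.1973]
shift [ 0.  1. -0.] turn [-0.15  0.01  0.02]
[ 6.79405114 -1.56153235 -1.6020685 ] [-0.3174637  -1.28081695 -0.18408045]
```

{"fn": "move_arm", "kwargs": {"motion": [[[0,0,0],[0.2,0,0],0.9],[[0,0.3,0],[0.4,0,0],0.9],[[0,0.6,0],[0.7,0,0],0.9],[[0,0.6,0],[0.7,0,0],0.9]]}}

```text
clock: 10.28
tool_pos: [0.4814, -0.2979, 0.1977]
orientation: [-164.1, -0.0, -94.7]
force: [10.1, -2.0, -2.4]
opening: 0.0178
gripper_force: 30.0
```

```bash
python3 -c "
from g import *
easel(9,176,15);o=ctrl.get_obs();print(o['force'],o['moment'])"
```

```text
[ 0.4804 -0.2979  0.1973]
shift [0.  1.1 0.1] turn [-0.95  0.    0.02]
[10.08895597 -2.00851516 -2.43543913] [-0.32908388 -2.02334096 -0.13007458]
```

{"fn": "move_arm", "kwargs": {"motion": [[[0,-0.5,0],[-0.1,0,0],0.9],[[0,-1.0,0.2],[-0.2,0,0],0.9],[[0,-1.0,0.6],[-0.2,0,0],0.9],[[0,-1.0,0.8],[-0.2,0,0],0.9],[[0,-1.0,0.8],[-0.2,0,0],0.9]]}}

```text
clock: 10.7
tool_pos: [0.4815, -0.298, 0.1976]
orientation: [-164.4, -0.0, -94.7]
force: [1.8, 1.9, 6.1]
opening: 0.018
gripper_force: 30.0
```

```bash
python3 -c "
from g import *
easel(9,176,15);o=ctrl.get_obs();print(o['force'],o['moment'])"
```

```text
[ 0.4804 -0.2979  0.1973]
shift [-0.   1.2 -0. ] turn [-0.64  0.    0.02]
[1.82203532 1.94431209 6.1483897 ] [ 0.51905505 -0.4770556   0.02985663]
```

{"fn": "move_arm", "kwargs": {"motion": [[[0,0,0],[0,0,0],0.78],[[0,0,0],[0,0,0],0.75],[[0,0,0],[0,0,0],0.7],[[0,0,0],[0,0,0],0.6],[[0,0,0],[0,0,0],0.55],[[0,0,0],[0,0,0],0.55],[[0,0,0],[0,0,0],0.55]]}}

```text
clock: 11.28
tool_pos: [0.48, -0.2977, 0.1959]
orientation: [-164.6, 0.0, -94.7]
force: [-0.4, -0.0, 0.4]
opening: 0.0389
gripper_force: 0.0
```

{"fn": "move_arm", "kwargs": {"motion": [[[0,0,-5],[0,0,0],0.55],[[0,0,-15],[0,0,0],0.55],[[0,0,-30],[0,0,0],0.55],[[0,0,-50],[0,0,0],0.55],[[0,0,-75],[0,0,0],0.55],[[0,0,-100],[0,0,0],0.55],[[-25,0,-115],[0,0,0],0.55],[[-60,0,-125],[0,0,0],0.55],[[-98,0,-130],[0,0,0],0.55],[[-136,0,-130],[0,0,0],0.55]]}}

```text
clock: 12.12
tool_pos: [0.4567, -0.1589, 0.3246]
orientation: [-164.3, 0.0, -94.8]
force: [0.1, 1.0, -0.3]
opening: 0.0394
gripper_force: 0.0
```

{"fn": "move_arm", "kwargs": {"motion": [[[-40,0,0],[0,0,0],0.55],[[-80,0,0],[0,0,0],0.55],[[-120,0,0],[0,0,0],0.55],[[-160,0,0],[0,0,0],0.55],[[-200,0,0],[0,0,0],0.55],[[-240,0,0],[0,0,0],0.55],[[-275,0,0],[0,0,0],0.55],[[-300,0,0],[0,0,0],0.55],[[-310,0,0],[0,0,0],0.55],[[-310,0,0],[0,0,0],0.55]]}}

```text
clock: 12.95
tool_pos: [0.4823, 0.1514, 0.3225]
orientation: [-164.5, 0.0, -94.6]
force: [-0.7, 0.0, -0.5]
opening: 0.0395
gripper_force: 0.0
```

```bash
python3 -c "
import cv2,pickle,numpy as np
from plant import ctrl
d={n:ctrl.snapshot(n) for n in('scene','top')};pickle.dump(d,open('s4.pkl','wb'))
a=cv2.resize(d['scene']['color'][65:155,160:230],(420,540),interpolation=2);b=cv2.resize(d['top']['color'][170:270,330:400+40],(380,345),interpolation=2)
b=np.vstack([b,cv2.resize(d['top']['color'],(380,195))])
cv2.imwrite('pics/fin.png',np.hstack([a,b]))"
```

```text
(no output)
```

View pics/fin.png

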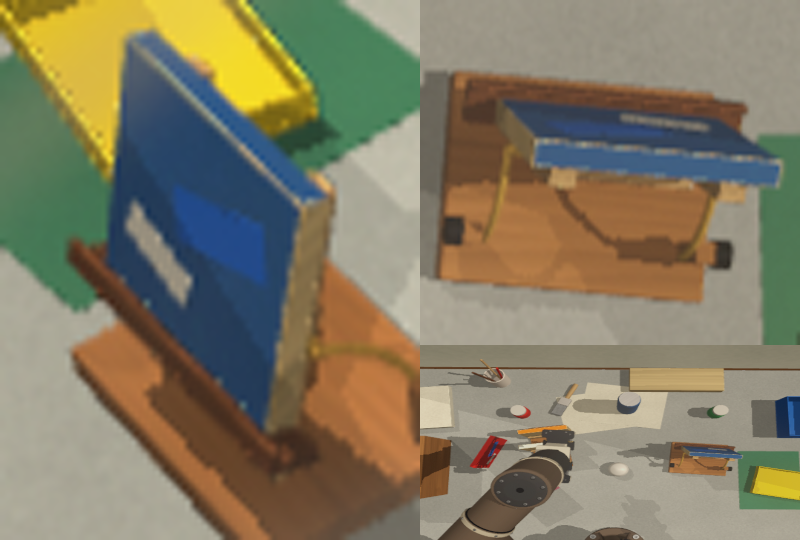

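The panel stands on the ledge against both rails (rail tops at scene ~(193,76) and (213,95)), painted front away from the robot. Now a numeric check of centring, squareness and flatness.

```bash
python3 - <<'E'
from h import *
d=pickle.load(open("s4.pkl","rb"));t,s=d["top"],d["scene"]
def poly(n,x0,x1,y0,y1):
    H=cv2.cvtColor(d[n]["color"],cv2.COLOR_BGR2HSV);m=np.zeros(H.shape[:2],np.uint8)
    m[y0:y1,x0:x1]=cv2.inRange(H,(98,90,40),(130,255,255))[y0:y1,x0:x1]
    m=cv2.morphologyEx(m,cv2.MORPH_CLOSE,np.ones((7,7),np.uint8));return cv2.approxPolyDP(cv2.convexHull(big(m)),1.5,True)[:,0]
print(poly("top",340,436,185,235).tolist());print(poly("scene",170,222,65,145).tolist())
# front-top corners etc. from the viewed crop
T=lambda x,y:(x*110/380-.5+330,y*100/345-.5+170)
S=lambda x,y:(x/6-.5+160,y/6-.5+65)
ey=np.array([.0819,.9966])
def p(a,b):
    P,e=tri(t,T(a[0]-420,a[1]),s,S(*b));P=P*1000;print(np.round(P,1),round(e*1000,1),"u %.1f v %.1f"%(P[0]*.9966-P[1]*.0819,P[:2]@ey));return P
a=p((534,168),(325,190)) # back-top +y
b=p((779,187),(153,32))  # back-top -y
c=p((541,142),(302,203)) # front-top +y
f=p((783,162),(126,42))  # front-top -y
g=p((498,101),(266,432)) # front-bottom +y
for q,r in((a,b),(c,f)): w=q-r;print("yaw",np.degrees(np.arctan2(-w[0],w[1])),"roll",np.degrees(np.arctan2(w[2],np.hypot(*w[:2]))),"mid v",(q+r)[:2]@ey/2)
w=c-g;print("lean",np.degrees(np.arctan2(-(w[:2]@[.9966,-.0819]),w[2])),np.linalg.norm(w))
E
```

```text
[[359, 203], [417, 209], [430, 214], [433, 220], [432, 222], [368, 217], [364, 216]]
[[187, 73], [213, 97], [203, 135], [178, 108], [180, 83]]
[ 472.5 -221.6  214.5] 1.0 u 489.0 v -182.2
[ 460.  -379.9  208.5] 3.3 u 489.6 v -341.0
[ 487.5 -224.6  214.2] 4.1 u 504.3 v -183.9
[ 475.8 -382.2  209.5] 4.2 u 505.5 v -342.0
[ 525.9 -224.7   80.9] 2.3 u 542.6 v -180.9
yaw -4.494566658668795 roll 2.196600546163023 mid v -261.58082058767206
yaw -4.235650905625805 roll 1.7104563581721466 mid v -262.9413738409986
lean 16.026373190951144 138.74544156114072
```

```bash
python3 - <<'E'
from h import *
d=pickle.load(open("s4.pkl","rb"));d0=pickle.load(open("s0.pkl","rb"))
def W(x,y,z,a=15.6,HU=541,YC=-257.5,e=-4.7):
    a=np.radians(a);e=np.radians(e);u=HU+x*np.cos(a)-z*np.sin(a);w=25+x*np.sin(a)+z*np.cos(a);v=YC+y
    return np.array([u*np.cos(e)-v*np.sin(e),u*np.sin(e)+v*np.cos(e),w])/1000
for n in("top","scene"):
    print(n)
    for k,(x,y,z) in dict(FB_py=(18,80,57),FB_my=(18,-80,57),FT_py=(18,80,197),FT_my=(18,-80,197),BT_py=(0,80,197),BT_my=(0,-80,197),RT_py=(-7,55,190),RT_my=(-7,-55,190)).items():
        print(k,*[np.round(proj(d[n],W(x,y+o,z)),1) for o in(0,-4)])
# top face of panel (bright blue) and rail-top centres in the top view, same image
H=cv2.cvtColor(d["top"]["color"],cv2.COLOR_BGR2HSV)
m=np.zeros(H.shape[:2],np.uint8);r=np.s_[200:232,350:440];m[r]=cv2.inRange(H,(98,90,110),(130,255,255))[r]
print("top face",ends(m),(m>0).sum())
dif=np.zeros_like(m);m2=cv2.inRange(H,(8,50,170),(25,150,255));dif[212:232,360:430]=m2[212:232,360:430]
nn,_,st,ce=cv2.connectedComponentsWithStats(dif);print("rail tops",[(st[i].tolist(),ce[i].round(1).tolist()) for i in range(1,nn) if st[i][4]>8])
H=cv2.cvtColor(d["scene"]["color"],cv2.COLOR_BGR2HSV);m=np.zeros(H.shape[:2],np.uint8);r=np.s_[65:145,170:222]
for vm in(100,130): 
    m[r]=cv2.inRange(H,(98,90,vm),(130,255,255))[r];print("scene top face",ends(m),(m>0).sum())
m[r]=cv2.inRange(H,(98,60,30),(130,255,255))[r];print("hull",cv2.approxPolyDP(cv2.convexHull(big(m)),1.0,True)[:,0].tolist())
E
```

```text
top
FB_py [350.7 198.7] [352.3 198.8]
FB_my [414.6 204.4] [416.2 204.5]
FT_py [361.6 210.4] [363.4 210.6]
FT_my [433.6 216.8] [435.4 217. ]
BT_py [360.5 218.3] [362.3 218.5]
BT_my [432.3 224.7] [434.1 224.9]
RT_py [370.7 221.6] [372.5 221.8]
RT_my [419.7 226. ] [421.4 226.1]
scene
FB_py [203.8 136.3] [203.1 135.5]
FB_my [176.8 107.6] [176.1 106.9]
FT_py [209.9  98.1] [209.1  97.4]
FT_my [180.1  69.3] [179.4  68.7]
BT_py [215.   96.9] [214.3  96.1]
BT_my [185.2  68.4] [184.5  67.7]
RT_py [211.8  93.8] [211.  93.]
RT_my [191.4  74.3] [190.6  73.6]
top face ([array([363.91373, 213.99251], dtype=float32), array([433.00003, 220.00002], dtype=float32)], [np.float32(5.5442796), np.float32(5.5442796), np.float32(69.34701), np.float32(69.34701)]) 435
rail tops [([368, 219, 7, 5, 29], [370.9, 221.4]), ([417, 224, 7, 5, 30], [419.6, 225.9])]
scene top face ([array([183.1149 ,  80.44165], dtype=float32), array([211.61758, 119.12387], dtype=float32)], [np.float32(18.05019), np.float32(18.05019), np.float32(48.049114), np.float32(48.049114)]) 637
scene top face ([array([187.60847,  98.50472], dtype=float32), array([204.67451, 107.98585], dtype=float32)], [np.float32(7.867414), np.float32(7.867414), np.float32(19.522844), np.float32(19.522844)]) 216
hull [[183, 71], [185, 71], [194, 78], [213, 97], [203, 135], [178, 109], [180, 81]]
```

The panel is about 3 mm off centre towards -y: the top-face middle is at top px 398.5 against 397.0 expected from the rails. There is ample time, so I will regrip and shift it.

{"fn": "move_arm", "kwargs": {"motion": [[[40,0,0],[0,0,0],0.55],[[80,0,0],[0,0,0],0.55],[[120,0,0],[0,0,0],0.55],[[160,0,0],[0,0,0],0.55],[[200,0,0],[0,0,0],0.55],[[240,0,0],[0,0,0],0.55],[[280,0,0],[0,0,0],0.55],[[320,0,0],[0,0,0],0.55],[[350,0,0],[0,0,0],0.55],[[380,0,0],[0,0,0],0.55]]}}

```text
clock: 13.88
tool_pos: [0.4493, -0.2324, 0.3226]
orientation: [-164.4, 0.0, -94.9]
force: [0.2, 0.4, 0.5]
opening: 0.0394
gripper_force: 0.0
```

```bash
python3 -c "
from g import *
go([.4814,-.2980,.1975],-4.7,15.6)"
```

```text
shift [ 62.8  -2.6 130.5] turn [ 0.02 -0.01 -0.16]
```

{"fn": "move_arm", "kwargs": {"motion": [[[30,0,0],[0,0,0],0.55],[[55,0,5],[0,0,0],0.55],[[66,0,20],[0,0,0],0.55],[[66,0,45],[0,0,0],0.55],[[66,0,70],[0,0,0],0.55],[[66,0,95],[0,0,0],0.55],[[66,0,113],[0,0,0],0.55],[[66,0,124],[0,0,0],0.55],[[66,0,128],[0,0,0],0.55],[[66,0,128],[0,0,0],0.55]]}}

```text
clock: 14.72
tool_pos: [0.4792, -0.2982, 0.198]
orientation: [-164.6, 0.0, -94.7]
force: [0.8, 0.1, 0.5]
opening: 0.0396
gripper_force: 0.0
```

```bash
python3 -c "
from g import *
go([.4814,-.2980,.1975],-4.7,15.6);print(ctrl.get_obs()['force'])"
```

```text
shift [-0.4 -2.   1.1] turn [ 0.17  0.03 -0.05]
[0.75229167 0.12451942 0.47249293]
```

{"fn": "move_arm", "kwargs": {"motion": [[[0,-1,0],[0.2,0,0],0.6],[[0,-1.8,0],[0.2,0,0],0.7],[[0,-1.8,0],[0.2,0,0],0.75],[[0,-1.8,0],[0.2,0,0],0.8],[[0,-1.8,0],[0.2,0,0],0.9],[[0,-1.8,0],[0.2,0,0],0.9],[[0,-1.8,0],[0.2,0,0],0.9]]}}

```text
clock: 15.3
tool_pos: [0.4815, -0.2979, 0.1995]
orientation: [-164.3, 0.0, -94.7]
force: [-3.9, 1.3, 6.7]
opening: 0.018
gripper_force: 30.0
```

{"fn": "move_arm", "kwargs": {"motion": [[[0,-0.5,-1],[0,0,0],0.9],[[0,-1.5,-2.5],[0,0,0],0.9],[[0,-2,-4],[0,0,0],0.9],[[-1,-2,-4],[0,0,0],0.9],[[-2,-2,-4],[0,0,0],0.9],[[-3.3,-2,-4],[0,0,0],0.9],[[-3.3,-2,-4],[0,0,0],0.9],[[-3.3,-2,-4],[0,0,0],0.9]]}}

```text
clock: 15.97
tool_pos: [0.4827, -0.2945, 0.203]
orientation: [-164.3, 0.0, -94.7]
force: [-0.4, 0.6, -2.1]
opening: 0.0176
gripper_force: 30.0
```

{"fn": "move_arm", "kwargs": {"motion": [[[0,0,1],[0,0,0],0.9],[[0,0,2],[0,0,0],0.9],[[0,0,3],[0,0,0],0.9],[[0,0,3],[0,0,0],0.9]]}}

```text
clock: 16.3
tool_pos: [0.4835, -0.2948, 0.2001]
orientation: [-164.3, 0.0, -94.7]
force: [0.6, 0.4, -2.0]
opening: 0.0173
gripper_force: 30.0
```

{"fn": "move_arm", "kwargs": {"motion": [[[0,0,0.5],[0,0,0],0.9],[[0,0,1],[0,0,0],0.9],[[0,0,1.3],[0,0,0],0.9],[[0,0,1.3],[0,0,0],0.9]]}}

```text
clock: 16.63
tool_pos: [0.4838, -0.2948, 0.2]
orientation: [-164.3, 0.0, -94.7]
force: [-4.2, 3.2, 7.1]
opening: 0.0182
gripper_force: 30.0
```

{"fn": "move_arm", "kwargs": {"motion": [[[0,0.6,0],[0,0,0],0.9],[[0,1.2,0],[0,0,0],0.9],[[0,1.8,0],[0,0,0],0.9],[[0,1.8,0],[0,0,0],0.9]]}}

```text
clock: 16.97
tool_pos: [0.4831, -0.2948, 0.1999]
orientation: [-164.1, -0.0, -94.7]
force: [0.1, 3.3, 6.6]
opening: 0.0177
gripper_force: 30.0
```

{"fn": "move_arm", "kwargs": {"motion": [[[0,0.6,-0.3],[0,0,0],0.9],[[0,1.2,-0.3],[0,0,0],0.9],[[0,1.5,-0.3],[0,0,0],0.9],[[0,1.5,-0.3],[0,0,0],0.9]]}}

```text
clock: 17.3
tool_pos: [0.4819, -0.2949, 0.1996]
orientation: [-164.1, -0.0, -94.7]
force: [1.0, 0.5, 6.3]
opening: 0.0178
gripper_force: 30.0
```

```bash
python3 -c "
from g import *
go([.4814,-.2948,.1995],-4.7,15.6);o=ctrl.get_obs();print(o['force'],o['moment'])"
```

```text
shift [-0.   0.5 -0. ] turn [-0.26 -0.01  0.03]
[1.04137642 0.45368942 6.33681317] [ 0.31741165 -0.46837052  0.09947054]
```

{"fn": "move_arm", "kwargs": {"motion": [[[0,0.4,0],[0,0,0],0.9],[[0,0.8,0],[0,0,0],0.9],[[0,1.2,0],[0,0,0],0.9],[[0,1.2,0],[0,0,0],0.9]]}}

```text
clock: 17.63
tool_pos: [0.4812, -0.2949, 0.1994]
orientation: [-164.1, -0.0, -94.7]
force: [4.8, 0.2, 3.5]
opening: 0.0178
gripper_force: 30.0
```

{"fn": "move_arm", "kwargs": {"motion": [[[0,-0.4,0.2],[0,0,0],0.9],[[0,-0.4,0.2],[0,0,0],0.78],[[0,-0.4,0],[0,0,0],0.75],[[0,-0.4,0],[0,0,0],0.7],[[0,-0.4,0],[0,0,0],0.6],[[0,-0.4,0],[0,0,0],0.55],[[0,-0.4,0],[0,0,0],0.55],[[0,-0.4,0],[0,0,0],0.55]]}}

```text
clock: 18.3
tool_pos: [0.4793, -0.2943, 0.1977]
orientation: [-164.4, 0.1, -94.7]
force: [-0.4, -0.5, -0.3]
opening: 0.0386
gripper_force: 0.0
```

{"fn": "move_arm", "kwargs": {"motion": [[[0,0,-5],[0,0,0],0.55],[[0,0,-15],[0,0,0],0.55],[[0,0,-30],[0,0,0],0.55],[[0,0,-50],[0,0,0],0.55],[[0,0,-75],[0,0,0],0.55],[[0,0,-100],[0,0,0],0.55],[[-25,0,-115],[0,0,0],0.55],[[-60,0,-125],[0,0,0],0.55],[[-98,0,-130],[0,0,0],0.55],[[-136,0,-130],[0,0,0],0.55]]}}

```text
clock: 19.13
tool_pos: [0.4557, -0.1555, 0.3263]
orientation: [-164.1, 0.1, -94.8]
force: [1.3, 0.4, 0.2]
opening: 0.0392
gripper_force: 0.0
```

{"fn": "move_arm", "kwargs": {"motion": [[[-40,0,0],[0,0,0],0.55],[[-80,0,0],[0,0,0],0.55],[[-120,0,0],[0,0,0],0.55],[[-160,0,0],[0,0,0],0.55],[[-200,0,0],[0,0,0],0.55],[[-240,0,0],[0,0,0],0.55],[[-275,0,0],[0,0,0],0.55],[[-300,0,0],[0,0,0],0.55],[[-310,0,0],[0,0,0],0.55],[[-310,0,0],[0,0,0],0.55]]}}

```text
clock: 19.97
tool_pos: [0.4813, 0.1548, 0.3242]
orientation: [-164.3, 0.0, -94.6]
force: [0.8, 0.0, 0.7]
opening: 0.0395
gripper_force: 0.0
```

```bash
python3 - <<'E'
from plant import ctrl
from h import *
d={n:ctrl.snapshot(n) for n in("top","scene")};d4=pickle.load(open("s4.pkl","rb"))
H=cv2.cvtColor(d["top"]["color"],cv2.COLOR_BGR2HSV)
m=np.zeros(H.shape[:2],np.uint8);r=np.s_[200:232,350:440];m[r]=cv2.inRange(H,(98,90,110),(130,255,255))[r]
print("top face",ends(m),(m>0).sum())
for q in(d4,d):
    H=cv2.cvtColor(q["scene"]["color"],cv2.COLOR_BGR2HSV);m=np.zeros(H.shape[:2],np.uint8);r=np.s_[65:145,170:222]
    m[r]=cv2.inRange(H,(98,60,30),(130,255,255))[r];print("hull",cv2.approxPolyDP(cv2.convexHull(big(m)),1.0,True)[:,0].tolist())
E
```

```text
top face ([array([362.8349, 213.8987], dtype=float32), array([431.8349, 219.8987], dtype=float32)], [np.float32(5.5442796), np.float32(5.5442796), np.float32(69.260376), np.float32(69.260376)]) 442
hull [[183, 71], [185, 71], [194, 78], [213, 97], [203, 135], [178, 109], [180, 81]]
hull [[184, 72], [186, 72], [194, 78], [213, 97], [204, 136], [178, 109], [181, 77]]
```

```bash
python3 -c "
from plant import ctrl
print(ctrl.close_job())"
```

```text
the job is handed in; nothing more can be done
None
```

The blue panel stands on the easel ledge, painted side away from the robot, centred to about 1 mm, square to within about half a degree and leaning back on both rails; the job is handed in at about 20 s.

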